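Click the battery into the glider pod

TASK

Load the blue battery pack into the open nose of the model glider's pod, brass contacts first: slide it along the rails under the lips, pushing the red spring catch aside, until it is fully home and the catch has clicked out behind it. Do it gently, without ramming the pack against the pod, and leave it there, letting go; leave the orange pack and the other things on the bench where they lie.

Things in the scene. Friction and masses are not known exactly. Their poses are not given: they have to be found in the camera images.
- pack: Blue battery pack, about 260 g. Black sled 110 x 52 x 9 mm (x, y, z) at the bottom; on it a blue block 34 mm wide (y), x from -55 to +51 mm, z from 9 to 45 mm. Origin: centre of the underside. +x points to the end with brass contacts (two brass marks on top near it), which goes in first. The rear end (x = -55 mm) is one flat face, sled and block flush.
- pack_contacts (a point): Middle of the lower edge of the pack's contact end: 55 mm along the pack's +x from its origin, at the underside.
- flat_pack: Orange battery pack of the same shape and size, empty; a bystander. Origin and axes as for the blue pack.
- pod: Wooden pod of a model glider with a black tail boom, fixed. Origin on the bench under the pod; +x runs from the open nose to the tail, z up. In its frame (mm): channel floor top z = 25, x -120 to +85; side rails x -105 to +85, inner faces y = +-27.5 (the sled slides between), tops z = 46. Lips on the rails, z 40 to 46, leave y = +-20 open for the blue block: the pack enters only through the nose.
- pod_mouth (a point): Middle of the nose opening on the channel floor: x = -105, y = 0, z = 25 mm in the pod's frame; axes as the pod's. Flared guides widen the mouth from y = +-27.5 at x = -105 to about +-33 at x = -120. Between mouth and roof nothing stands above z = 46.
- catch (a joint): Red slippery spring catch in a gap of the +y rail, slides along y: 0 = out (7 mm into the channel), up to 0.009 m pushed aside. Bevel to the mouth, square face to the tail; spring 4 to 8 N. Carriage centred: square face x = -50, stop face x = +64 mm, so a seated pack has 4 mm play. The sled's front edge pushes it aside (7 to 15 N); it rides on the sled at 0.003 to 0.007 and clicks to 0 behind it.
- knife: Closed craft knife, black and yellow, about 190 mm long, loose bystander; origin under the middle of its black handle.
- glue: White glue bottle with a red cap, 44 mm diameter, 100 mm high, standing, loose bystander; origin at the centre of its underside.
- sander: Cork sanding block 110 x 50 x 30 mm, loose bystander; origin at the centre of its underside.
- driver: Screwdriver lying on the bench, loose bystander; origin under its middle.
- pins: Small glass jar with a steel lid, 60 mm diameter, 70 mm high, loose bystander; origin at the centre of its underside.
- wing: Balsa wing panel of ribs and spars, about 140 x 365 x 20 mm, loose bystander at the back; origin at the centre of its underside.
- pod_roof (a point): Middle of the front edge of the strap roof, its underside: x = -27, y = 0, z = 74 mm in the pod's frame. The roof spans x -27 to +81, top z = 84, so holding fingers cannot follow the pack home: push the last part on the pack's rear face. Deep inside is a red end stop (rigid). Stop and catch sit on one trim carriage, clamped anywhere within +-14 mm along x, where is not told (slips at 70 N).
Mind the look-alikes: they are no part of the job. Of the things shaped like the pack, the blue one is meant.

How it is judged:
By the outcome, as a careful person would: the job done as asked, in the order asked, and still so for the second after the job is handed in, with the robot touching nothing.
It also fails if it takes over 58 s, if anything falls off the work surface, if the arm or the gripper's body presses on something with over 40 N, if the wrist force passes 120 N, or if a joint passes its speed limit or range.

ROBOT

A 6-joint arm with a two-finger parallel gripper is mounted at the origin on the work surface. World frame = base frame: x ahead of the robot, y to its left, z up, the work surface at z = 0. Lengths are in m, angles in rad, forces in N, time in s.
With the tool pointing down it reaches from about 0.375 to 0.825 m from the base axis. Payload 5.5 kg.
Tool frame: the origin (TCP) lies midway between the tips of the shut fingers; the grasp point (between the pads) lies 19 mm behind it; z points along the fingers, y is the line along which they close (so a half turn about z gives the same grasp; the last joint's range is limited). The gripper opens to 85 mm and grips with 20 to 120 N. Pads are 22 mm wide; open, the fingers measure 114 mm over their backs; the gripper's body (76 mm by 85 mm) begins 54 mm behind the grasp point. The pads swing forward as they close: fully open they stand 13 mm farther back than shut.
Start: joints at [-1.226, 0.314, -0.047, 1.21, 0, 1.571], TCP at [0.203, -0.565, 0.231] pointing down, gripper open.
Joint ranges: [-2.67, 2.67], [-0.69, 1.73], [-1.03, 1.25], [-2.08, 2.16], [-1.42, 1.45], [-3.14, 3.14]. Speed limits (rad/s): [2.39, 2.39, 3.01, 3.14, 3.14, 3.14].

INTERFACE

Orientations are given as a unit quaternion [x, y, z, w].
In Python, from bench import manip gives the robot as it stands.
- The arm moves only by the tool arm_command, never from a script. Its argument "targets" is one flat list of numbers, 4 for each row, row after row: the shift along the tool's x, y, z in cm, then the turn about the tool's z in degrees. A call has 1 to 5 rows; each row shifts and turns the commanded pose from where the row before left it, along the tool's axes as they then stand; what a row does not reach is not made up. A row lasts 1/12 s, in which the tool goes at most 41.7 mm and 7.16 degrees, less where a joint would pass 70% of its speed; a pose out of reach is approached as far as the arm can. A call is refused whole if a number of a shift passes 4.17 or a number of a turn 7.16, either way. A call with a gripper value outside its range is refused whole. "grip" is the finger opening in cm, from 0 to 8.54, set as the call begins (left out, the last holds). The fingers move at their own pace and stop on an object; "newtons" is the grip in N (left out, the last holds). Time passes only in rows, so rows that do not move let the fingers close. It gives the time, the measured TCP pose, the force, the opening and the grip force at its end, in the units of the state.
- manip.get_state(): the state, without advancing time (a new reading comes with each control period).
- manip.grab_frame(name): name is "scene" or "side" or "wrist"; returns a dict with "frame" (384x512x3 uint8, red, green, blue), "fx", "fy", "cx", "cy" (pixels), "extrinsics" (4x4, takes a point from world to camera coordinates). Camera axes: x right, y up, looking along -z (the intrinsics and any distortion apply to the point x, -y, -z); pixel columns grow to the right and rows downward; lengths in m; the calibration is good to about 2 mm. A picture is of the moment at which its call begins. There is no depth.
- manip.close_job(): hands the job in; it is judged then, once.
The state is a dict: "time_s": time; "joint_pos": joint angles; "joint_vel": joint speeds; "joint_efforts": joint torques, N m; "ee_pos": TCP position; "ee_rot": TCP orientation; "wrist_force": force on the tool from outside, world axes, zero at the start; "torque": the same for the moment, N m; "opening": opening from 0.0 (shut) to 1.0 (fully open); "grasp_force": force on a finger pad.
Only numpy, scipy, OpenCV 4.12 (cv2) and the standard library are available. Lean on these libraries where they do the work, as an engineer would, in place of code of your own. Each camera call takes 0.05 s, during which the arm holds its last target. There are 200 camera calls.

## Working session

There is one attempt and no reset: what is moved stays moved. The work goes in short steps, Python scripts to look and compute and a tool call to move; the robot and the scene stay as the last step left them, time stands still between calls to the robot, and variables do not carry over. Pictures are saved under pics/ and viewed, at most 10 in all, crops included, and the job is handed in when it is done.

Besides the shell and the picture viewer there is one more tool, called after "Call:" by a JSON object that holds its "fn" and its "kwargs". arm_command: Moves the arm, as the interface text tells. Its arguments: {"type":"object","properties":{"targets":{"type":"array"},"grip":{"type":"number"},"newtons":{"type":"number"}},"required":["targets"]}

```bash
mkdir -p pics; ls; cat > h.py <<'E'
import numpy as np, cv2
from bench import manip
def grab(n,save):
    d=manip.grab_frame(n); np.savez('pics/'+save+'.npz',**{k:np.array(v) for k,v in d.items()})
    cv2.imwrite('pics/'+save+'.png',d['frame'][:,:,::-1]); return d
def load(s): return dict(np.load('pics/'+s+'.npz',allow_pickle=True))
def ray(d,u,v):
    E=d['extrinsics'];R=E[:3,:3];c=-R.T@E[:3,3]
    k=R.T@np.array([(u-d['cx'])/d['fx'],-(v-d['cy'])/d['fy'],-1.]); return c,k
def atz(d,u,v,z):
    c,k=ray(d,u,v); return c+k*(z-c[2])/k[2]
def proj(d,p):
    q=d['extrinsics'][:3,:3]@np.array(p)+d['extrinsics'][:3,3]
    return np.array([d['cx']+d['fx']*q[0]/-q[2],d['cy']-d['fy']*q[1]/-q[2]])
E
python3 - <<'E'
from h import *
a=grab('scene','s0');b=grab('side','d0');c=grab('wrist','w0')
for q in(a,b,c):print({k:v for k,v in q.items() if k!='frame'})
print(manip.get_state())
cv2.imwrite('pics/m0.png',cv2.resize(np.hstack([a['frame'],b['frame']])[:,:,::-1],None,fx=.78,fy=.78))
E
```

```text
pics
{'fx': 349.2798357708309, 'fy': 349.2798357708309, 'cx': 250.60364512172004, 'cy': 195.24545273341064, 'extrinsics': array([[-0.37893342,  0.92541873,  0.00310453,  0.34905363],
       [-0.71897515, -0.29650931,  0.62861511,  0.32287747],
       [ 0.58265272,  0.23597119,  0.77771036, -1.53627127],
       [ 0.        ,  0.        ,  0.        ,  1.        ]])}
{'fx': 487.34585450269583, 'fy': 487.34585450269583, 'cx': 259.09395210783543, 'cy': 198.07121879748314, 'extrinsics': array([[-0.99553343, -0.09251706, -0.01880903,  0.5678747 ],
       [ 0.05472428, -0.72783401,  0.68356631, -0.19859226],
       [-0.0769314 ,  0.67948381,  0.72964602, -1.16406212],
       [ 0.        ,  0.        ,  0.        ,  1.        ]])}
{'fx': 264.7416861102087, 'fy': 264.7416861102087, 'cx': 252.6905721379545, 'cy': 195.0418145636526, 'extrinsics': array([[ 0.33806712, -0.94111925, -0.00227756, -0.59831028],
       [ 0.90844317,  0.32695956, -0.26043895,  0.03361529],
       [ 0.24584878,  0.08597681,  0.96548763, -0.37887838],
       [ 0.        ,  0.        ,  0.        ,  1.        ]])}
{'time_s': 0.15, 'joint_pos': array([-1.22597632e+00,  3.14092544e-01, -4.78204361e-02,  1.21020120e+00,
        6.75793644e-06,  1.57078896e+00]), 'joint_vel': array([-0.00042076, -0.00216779,  0.00175639, -0.00174154,  0.00017781,
        0.00083894]), 'joint_efforts': array([-7.33648831e-04, -5.40044904e+01,  3.40060008e+01,  1.32204633e-02,
       -2.23749186e-05, -2.35448610e-06]), 'ee_pos': array([ 0.20267275, -0.5642753 ,  0.23062796]), 'ee_rot': array([ 9.85173330e-01,  1.71560704e-01, -1.09712696e-04, -6.49739922e-04]), 'wrist_force': array([-1.02546895, -0.49853419, -0.05222024]), 'torque': array([-0.01008026,  0.0286286 , -0.03317287]), 'grasp_force': 0.0, 'opening': 1.0005755536806213}
```

View pics/s0.png

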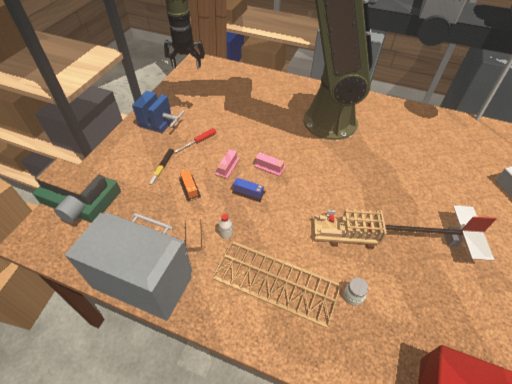

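View pics/d0.png

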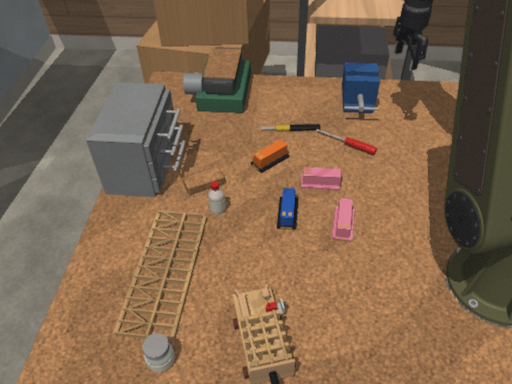

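The scene picture shows the blue pack at about (248,189) and the pod at (315–385,228) with its tail to the right. In the side picture the pack is at (288,208) and the pod at (262,330). Next I'll enlarge both.

```bash
python3 - <<'E'
from h import *
s=load('s0')['frame'][:,:,::-1];d=load('d0')['frame'][:,:,::-1]
r=lambda im,f,w,h:cv2.resize(im,(w,h),interpolation=cv2.INTER_CUBIC)
A=r(s[165:255,220:400],4,600,300)   # scale 3.333
B=r(d[180:235,260:320],5,327,300)   # scale 5.45
C=r(d[280:384,215:315],3,288,300)   # 2.88
o=np.zeros((600,620,3),np.uint8);o[:300,:600]=A;o[300:,:327]=B;o[300:,330:618]=C
cv2.imwrite('pics/z1.png',o)
E
```

```text
(no output)
```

View pics/z1.png

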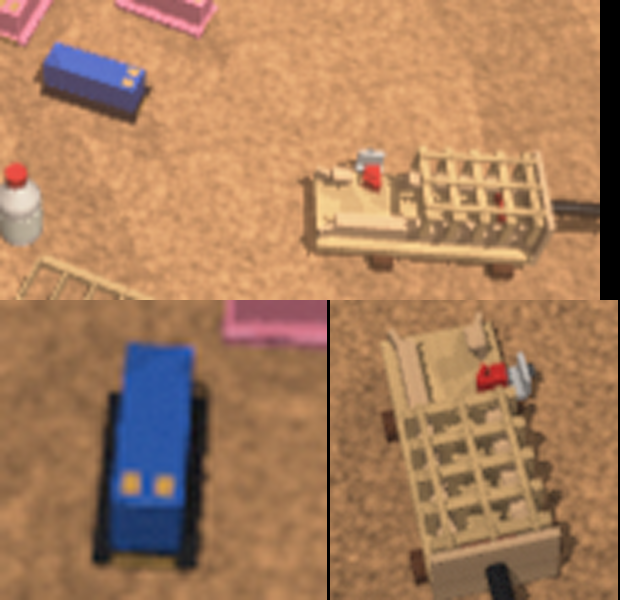

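The contacts point to world +y, toward the pod side. The pod nose faces the pack and the red catch is on its world −x side. I'll make a rough fit and then look closely with the wrist camera.

```bash
cat >> h.py <<'E'
from scipy.optimize import least_squares
def T(p,q,z0=0):
    c,s=np.cos(p[2]),np.sin(p[2]); q=np.array(q)/1000
    return [p[0]+c*q[0]-s*q[1],p[1]+s*q[0]+c*q[1],q[2]+z0]
def fit(obs,p0):
    f=lambda p:np.concatenate([proj(d,T(p,q))-np.array(uv) for d,q,uv in obs])
    r=least_squares(f,p0,loss='soft_l1'); return r.x,r.fun.reshape(-1,2).round(1)
E
python3 - <<'E'
from h import *
s=load('s0');d=load('d0')
B=lambda x,y:(260+x/5.45,180+(y-300)/5.45)
A=lambda x,y:(220+x/3.333,165+y/3.333)
C=lambda x,y:(215+(x-330)/2.88,280+(y-300)/2.88)
o=[(d,(-55,-17,45),B(125,345)),(d,(-55,17,45),B(192,347)),(d,(55,-26,0),B(97,565)),(d,(55,26,0),B(195,567)),(d,(51,-17,45),B(112,497)),(d,(51,17,45),B(185,500)),
(s,(-55,17,45),A(58,44)),(s,(51,17,45),A(145,72)),(s,(51,-17,45),A(135,105))]
g=atz(d,288,208,.03);print(g)
p,r=fit(o,[g[0],g[1],1.57]);print('pack',p,r.tolist())
o=[(d,(-120,-33,46),C(388,332)),(d,(-120,33,46),C(482,318)),(d,(-27,-38,84),C(404,415)),(d,(-27,38,84),C(500,395)),(s,(-120,33,46),A(316,175)),(s,(-120,-33,46),A(318,240)),(d,(81,38,84),C(555,520)),(s,(81,38,84),A(545,155))]
g=atz(d,262,330,.05);print(g)
p,r=fit(o,[g[0],g[1],1.8]);print('pod',p,r.tolist())
E
```

```text
[ 0.50839982 -0.17015076  0.03      ]
pack [ 0.50926553 -0.17596933  1.57131264] [[-0.2, -0.8], [-0.0, -0.6], [-1.2, 0.2], [0.5, 1.0], [-0.2, 0.6], [-0.4, 0.8], [-0.9, -1.0], [0.3, -1.0], [-0.2, -4.1]]
[0.54473639 0.19959585 0.05      ]
pod [0.54365776 0.21022711 1.91371531] [[-0.5, 0.7], [-4.9, -0.9], [0.2, -0.4], [2.0, -1.8], [2.0, -0.8], [2.9, -3.4], [-2.1, 2.2], [-2.5, -0.4]]
```

```bash
cat >> h.py <<'E'
def yaw():  # world angle of tool x, from the measured state
    q=manip.get_state()['ee_rot']; return 2*np.arctan2(q[1],q[0])
def plan(p,a1,n,p0=None,a0=None):
    """even rows from (p0,a0) to (p,a1 deg)"""
    p0=manip.get_state()['ee_pos'] if p0 is None else np.array(p0); a0=np.degrees(yaw()) if a0 is None else a0
    w=(np.array(p)-p0)*100/n; da=((a1-a0+180)%360-180)/n
    for i in range(n):
        a=np.radians(a0+da*i); c,s=np.cos(a),np.sin(a)
        print('%.2f, %.2f, %.2f, %.2f,'%(c*w[0]+s*w[1],s*w[0]-c*w[1],-w[2],-da),end='\n' if i%5==4 else ' ')
E
python3 - <<'E'
from h import *
plan([.52,.05,.23],100,20)
E
```

```text
2.53, -2.35, 0.00, -4.01, 2.69, -2.17, 0.00, -4.01, 2.84, -1.98, 0.00, -4.01, 2.97, -1.77, 0.00, -4.01, 3.08, -1.56, 0.00, -4.01,
3.19, -1.34, 0.00, -4.01, 3.27, -1.12, 0.00, -4.01, 3.34, -0.89, 0.00, -4.01, 3.40, -0.65, 0.00, -4.01, 3.43, -0.41, 0.00, -4.01,
3.45, -0.17, 0.00, -4.01, 3.46, 0.07, 0.00, -4.01, 3.44, 0.31, 0.00, -4.01, 3.41, 0.55, 0.00, -4.01, 3.36, 0.79, 0.00, -4.01,
3.30, 1.03, 0.00, -4.01, 3.22, 1.25, 0.00, -4.01, 3.13, 1.48, 0.00, -4.01, 3.01, 1.69, 0.00, -4.01, 2.89, 1.90, 0.00, -4.01,
```

Call:
{"fn": "arm_command", "kwargs": {"targets": [2.5, -2.35, 0, -4, 2.7, -2.2, 0, -4, 2.85, -2, 0, -4, 3, -1.8, 0, -4, 3.1, -1.55, 0, -4]}}

```text
time_s: 0.57
ee_pos: [0.2825, -0.4087, 0.231]
ee_rot: [0.94, 0.341, -0.0, -0.0]
wrist_force: [1.2, -0.6, -0.1]
opening: 0.997
grasp_force: 0.0
```

Call:
{"fn": "arm_command", "kwargs": {"targets": [3.2, -1.35, 0, -4, 3.3, -1.1, 0, -4, 3.35, -0.9, 0, -4, 3.4, -0.65, 0, -4, 3.45, -0.4, 0, -4]}}

```text
time_s: 0.98
ee_pos: [0.3626, -0.2548, 0.2312]
ee_rot: [0.866, 0.499, -0.0, -0.0]
wrist_force: [0.3, 0.6, -0.2]
opening: 1.001
grasp_force: 0.0
```

Call:
{"fn": "arm_command", "kwargs": {"targets": [3.45, -0.2, 0, -4, 3.45, 0.1, 0, -4, 3.45, 0.3, 0, -4, 3.4, 0.55, 0, -4, 3.35, 0.8, 0, -4]}}

```text
time_s: 1.4
ee_pos: [0.4422, -0.1015, 0.2313]
ee_rot: [0.766, 0.642, -0.0, 0.0]
wrist_force: [1.1, -0.7, 0.3]
opening: 0.998
grasp_force: 0.0
```

Call:
{"fn": "arm_command", "kwargs": {"targets": [3.3, 1, 0, -4, 3.2, 1.25, 0, -4, 3.1, 1.5, 0, -4, 3, 1.7, 0, -4, 0, 0, 0, 0]}}

```text
time_s: 1.82
ee_pos: [0.5081, 0.0235, 0.231]
ee_rot: [0.668, 0.744, 0.001, -0.0]
wrist_force: [-1.2, -0.6, -0.3]
opening: 1.0
grasp_force: 0.0
```

```bash
python3 - <<'E'
from h import *
w=grab('wrist','w1');st=manip.get_state();print(st['ee_pos'],np.degrees(yaw()),st['joint_vel'].round(3))
for q in [(-105,0,25),(-120,33,46),(-27,0,84)]:print(proj(w,T([.544,.21,1.91],q)))
print(proj(w,[.509,-.121,0]))
cv2.imwrite('pics/w1b.png',cv2.resize(w['frame'][:,:,::-1],(800,600),interpolation=cv2.INTER_CUBIC))
E
```

```text
[0.50665494 0.02127545 0.2308301 ] 96.01444410375105 [-0.052 -0.025 -0.031  0.018 -0.024  0.003]
[315.71293345 113.65710503]
[294.79801764 132.17341298]
[316.11402058  29.48704239]
[243.0056383  263.02443787]
```

View pics/w1b.png

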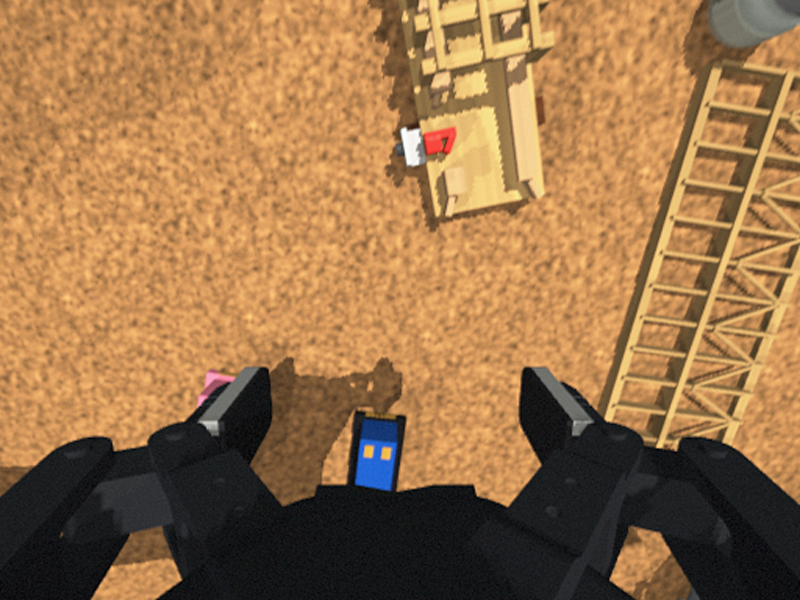

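The wrist picture shows the pod mouth near (485,200), the catch at (438,142) and the pack front at (380,413), all in 800x600 pixels. I'll enlarge this view to fit the poses.

```bash
python3 - <<'E'
from h import *
f=load('w1')['frame'][:,:,::-1]
a=cv2.resize(f[0:145,250:360],None,fx=4,fy=4,interpolation=cv2.INTER_CUBIC)
b=cv2.resize(f[255:315,215:269],None,fx=6,fy=6,interpolation=cv2.INTER_CUBIC)
o=np.zeros((580,770,3),np.uint8);o[:,:440]=a;o[:360,444:768]=b;cv2.imwrite('pics/z2.png',o)
E
```

```text
(no output)
```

View pics/z2.png

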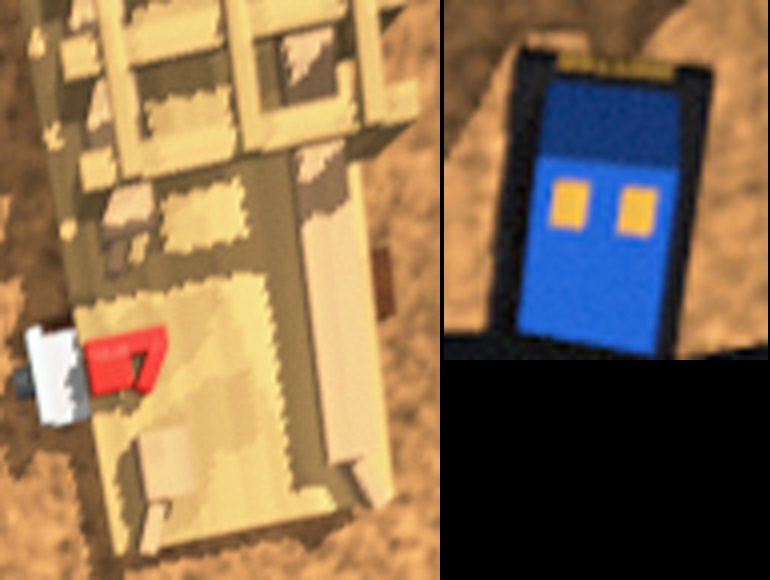

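```bash
python3 - <<'E'
from h import *
w=load('w1');s=load('s0');d=load('d0')
P=lambda x,y:np.array((250+x/4,y/4)); K=lambda x,y:(215+(x-444)/6,255+y/6)
def f(v):
    p=v[:3]
    o=[((-105,-20,46),P(328,461)),((-105,20,46),P(192,489)),((v[3],-20,46),P(303,215)),((-120,v[4],25),P(118,555)),((-120,v[5],25),P(352,510)),((v[6],20.5,46),P(165,328))]
    return np.concatenate([proj(w,T(p,q))-u for q,u in o])
r=least_squares(f,[.544,.21,1.85,-50,35,-30,-50],x_scale=[.01,.01,.1,10,10,10,10]);print(r.x.round(4),np.degrees(r.x[2]),r.fun.reshape(-1,2).round(2).tolist())
p=r.x[:3]
for q in[(-105,0,25),(-105,-20,46),(-105,20,46)]:print('w',T(p,q),'scene',proj(s,T(p,q)).round(1),'side',proj(d,T(p,q)).round(1))
o=[(w,(55,26,0),K(519,46)),(w,(55,-26,0),K(714,66)),(w,(51,17,45),K(540,155)),(w,(51,-17,45),K(680,168)),(w,(51,17,9),K(547,80)),(w,(51,-17,9),K(680,92))]
B=lambda x,y:(260+x/5.45,180+(y-300)/5.45)
p,r=fit(o,[.509,-.176,1.57]);print('pack w',p,np.degrees(p[2]),r.tolist())
o+=[(d,(-55,-17,45),B(125,345)),(d,(-55,17,45),B(192,347)),(d,(55,-26,0),B(97,565)),(d,(55,26,0),B(195,567)),(d,(51,-17,45),B(112,497)),(d,(51,17,45),B(185,500))]
p,r=fit(o,[.509,-.176,1.57]);print('pack',p,np.degrees(p[2]),r.tolist())
E
```

```text
[  0.5439   0.2036   1.8672 -36.8058  43.3519 -32.243  -58.8522] 106.98182178524507 [[-0.26, 0.85], [0.37, 0.38], [-0.79, 0.09], [-0.12, -0.64], [-0.14, -0.71], [0.93, -0.13]]
w [np.float64(0.5745262207776716), np.float64(0.10313435286497967), np.float64(0.025)] scene [319.  226.9] side [253. 296.]
w [np.float64(0.5936541701479429), np.float64(0.10897571853478151), np.float64(0.046)] scene [320.2 228.5] side [244.  292.7]
w [np.float64(0.5553982714074003), np.float64(0.09729298719517783), np.float64(0.046)] scene [319.9 218.4] side [261.3 289.4]
pack w [ 0.51036961 -0.17730232  1.56985763] 89.94621642499052 [[-0.2, -0.4], [0.3, -0.5], [-0.5, 0.6], [0.2, 0.8], [0.2, -0.3], [0.0, -0.1]]
pack [ 0.50974229 -0.17724007  1.56379754] 89.59899907989589 [[-0.4, -0.6], [0.1, -0.5], [-0.7, 0.5], [-0.1, 0.8], [0.0, -0.4], [-0.2, -0.1], [-0.2, -1.2], [-0.0, -0.9], [-1.5, -0.2], [0.2, 0.7], [-0.5, 0.1], [-0.8, 0.4]]
```

```bash
python3 - <<'E'
from h import *
d=load('d0')
for u in[(302,188),(302,170),(336,238),(226,213)]:print(u,atz(d,*u,0.0).round(3))
plan([.510,-.214,.12],90,10)
E
```

```text
(302, 188) [ 0.473 -0.277  0.   ]
(302, 170) [ 0.476 -0.351  0.   ]
(336, 238) [ 0.38  -0.102  0.   ]
(226, 213) [ 0.677 -0.166  0.   ]
-2.34, -0.21, 1.11, 0.60, -2.35, -0.19, 1.11, 0.60, -2.35, -0.16, 1.11, 0.60, -2.35, -0.14, 1.11, 0.60, -2.35, -0.11, 1.11, 0.60,
-2.35, -0.09, 1.11, 0.60, -2.35, -0.07, 1.11, 0.60, -2.35, -0.04, 1.11, 0.60, -2.35, -0.02, 1.11, 0.60, -2.35, 0.01, 1.11, 0.60,
```

Call:
{"fn": "arm_command", "kwargs": {"targets": [-2.35, -0.2, 1.1, 0.6, -2.35, -0.2, 1.1, 0.6, -2.35, -0.15, 1.1, 0.6, -2.35, -0.15, 1.1, 0.6, -2.35, -0.1, 1.1, 0.6], "grip": 6.2, "newtons": 60}}

```text
time_s: 2.28
ee_pos: [0.5061, -0.1008, 0.1757]
ee_rot: [0.691, 0.723, -0.0, -0.0]
wrist_force: [0.7, -0.6, -0.3]
opening: 0.726
grasp_force: 0.0
```

Call:
{"fn": "arm_command", "kwargs": {"targets": [-2.35, -0.1, 1.1, 0.6, -2.35, -0.05, 1.1, 0.6, -2.35, -0.05, 1.1, 0.6, -2.35, 0, 1.1, 0.6, -2.35, 0, 1.1, 0.6]}}

```text
time_s: 2.7
ee_pos: [0.5071, -0.2184, 0.1207]
ee_rot: [0.71, 0.705, -0.0, -0.0]
wrist_force: [-0.1, -0.2, -0.4]
opening: 0.725
grasp_force: 0.0
```

Call:
{"fn": "arm_command", "kwargs": {"targets": [0, 0, 0, 0, 0, 0, 0, 0]}}

```text
time_s: 2.87
ee_pos: [0.5067, -0.2178, 0.1205]
ee_rot: [0.71, 0.704, -0.0, -0.001]
wrist_force: [1.0, 0.7, -0.2]
opening: 0.729
grasp_force: 0.0
```

```bash
python3 - <<'E'
from h import *
w=grab('wrist','w2');st=manip.get_state();print(st['ee_pos'],np.degrees(yaw()),st['opening'])
p=[.510,-.177,1.57]
f=cv2.resize(w['frame'][:,:,::-1],None,fx=1.5,fy=1.5)
for q in [(-55,17,45),(-55,-17,45),(51,17,45),(51,-17,45),(55,26,0),(55,-26,0)]:
    u=proj(w,T(p,q))*1.5; cv2.circle(f,tuple(int(x) for x in u.round()),2,(0,255,0),-1)
cv2.imwrite('pics/w2b.png',f)
E
```

```text
[ 0.50720569 -0.21698516  0.12104176] 89.62771909323143 0.7220614503314151
```

View pics/w2b.png

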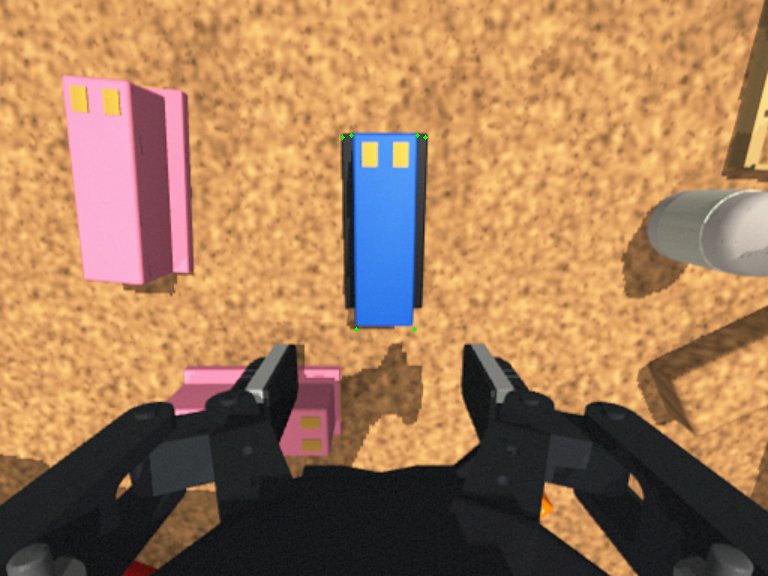

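The blue pack sits within 1 px of the prediction, between the fingers and slightly right of centre. The pink look-alikes are clear, so I'm descending.

Call:
{"fn": "arm_command", "kwargs": {"targets": [0.1, 0.1, 2.5, 0, 0.1, 0.1, 2.5, 0, 0.1, 0.1, 2.5, 0, 0, 0, 1.6, 0, 0, 0, 0.6, 0]}}

```text
time_s: 3.33
ee_pos: [0.5096, -0.2119, 0.0225]
ee_rot: [0.708, 0.706, -0.001, -0.002]
wrist_force: [-0.7, 0.7, 0.3]
opening: 0.724
grasp_force: 0.0
```

Call:
{"fn": "arm_command", "kwargs": {"targets": [0, 0, 0, 0, 0, 0, 0, 0, 0, 0, 0, 0, 0, 0, 0, 0, 0, 0, 0, 0], "grip": 2.5, "newtons": 60}}

```text
time_s: 3.75
ee_pos: [0.5125, -0.2138, 0.0258]
ee_rot: [0.709, 0.706, 0.001, 0.001]
wrist_force: [0.1, 0.3, 4.9]
opening: 0.381
grasp_force: 60.2
```

Call:
{"fn": "arm_command", "kwargs": {"targets": [0, 0, 0, 0, 0, 0, 0, 0, 0, 0, -0.5, 0, 0, 0, -1.5, 0, 0, 0, -2, 0]}}

```text
time_s: 4.17
ee_pos: [0.5097, -0.2129, 0.0635]
ee_rot: [0.709, 0.706, -0.001, -0.002]
wrist_force: [-0.2, 0.3, -2.7]
opening: 0.388
grasp_force: 59.5
```

```bash
python3 - <<'E'
from h import *
w=grab('wrist','w3');s=grab('side','d3');st=manip.get_state();print(st)
print(np.degrees(yaw()))
f=w['frame'][:,:,::-1];o=np.hstack([cv2.resize(f[60:300,150:362],(424,480)),cv2.resize(s['frame'][140:260,230:330,::-1],(360,432))[:,:] if 0 else cv2.resize(s['frame'][140:260,230:330,::-1],(376,480))])
cv2.imwrite('pics/w3b.png',o)
E
```

```text
{'time_s': 4.2667, 'joint_pos': array([-3.95568914e-01,  3.49144086e-01, -3.94636135e-01,  8.22111525e-01,
       -1.24037113e-04,  1.17962092e+00]), 'joint_vel': array([-0.00105494,  0.03047521, -0.03519817, -0.05758962, -0.00069105,
       -0.00191514]), 'joint_efforts': array([ 1.52831449e-02, -5.18174708e+01,  2.82169282e+01,  1.42638981e+00,
        7.16175861e-02, -8.04003328e-03]), 'ee_pos': array([ 0.51346529, -0.21445721,  0.06718401]), 'ee_rot': array([0.70865639, 0.7055495 , 0.00087961, 0.00228994]), 'wrist_force': array([ 1.13936538, -0.82387117, -2.10508054]), 'torque': array([-0.15860018, -0.0570698 , -0.0415022 ]), 'grasp_force': 59.66560184955597, 'opening': 0.38038571495142015}
89.74825294358097
```

View pics/w3b.png

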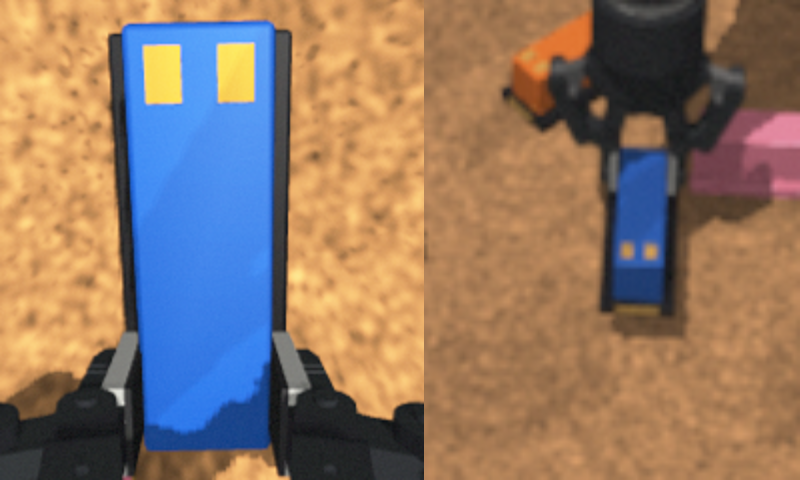

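The pack is held near its rear and looks straight and level. I'll check its pose against the tool numerically.

```bash
cat >> h.py <<'E'
def avg(n=5):
    P=[];F=[];Y=[]
    for i in range(n):
        manip.grab_frame('wrist');s=manip.get_state();P.append(s['ee_pos']);F.append(s['wrist_force']);Y.append(np.degrees(yaw()))
    return np.mean(P,0).round(4),np.std(P,0).round(4),np.mean(F,0).round(1),round(np.mean(Y),2)
E
python3 - <<'E'
from h import *
w=load('w3')
q=np.array([(51,17,45),(51,-17,45),(-55,17,45),(-55,-17,45),(55,26,9),(55,-26,9)],float)/1000
u=np.array([(124,24),(272,24),(146,450),(268,447),(109,33),(291,31)])/2.+[150,60]
K=np.array([[w['fx'],0,w['cx']],[0,w['fy'],w['cy']],[0,0,1.]])
ok,rv,tv=cv2.solvePnP(q,u,K,None)
E=np.diag([1,-1,-1,1.])@w['extrinsics']
R=E[:3,:3].T@cv2.Rodrigues(rv)[0];t=E[:3,:3].T@(tv.ravel()-E[:3,3])
print('pack',t.round(4),'xaxis',np.degrees(np.arctan2(R[1,0],R[0,0])).round(2),'pitch up',np.degrees(np.arcsin(R[2,0])).round(2),'roll',np.degrees(R[2,1]).round(2))
print((cv2.projectPoints(q,rv,tv,K,None)[0][:,0]-u).round(1).tolist())
print(avg())
E
```

```text
pack [ 0.5093 -0.1756  0.0346] xaxis 90.74 pitch up -0.15 roll 0.37
[[-1.2, 0.7], [1.8, -0.8], [-1.0, -0.8], [0.6, -0.3], [-0.4, 0.9], [0.0, 0.3]]
(array([ 0.5113, -0.2135,  0.0641]), array([0.0009, 0.0004, 0.0009]), array([-0. ,  0.5, -2.5]), np.float64(89.75))
```

```bash
python3 - <<'E'
from h import *
plan([.6117,-.0183,.058],107,10,[.5113,-.2135,.0641],89.75)
E
```

```text
1.96, 1.00, 0.06, -1.73, 1.93, 1.05, 0.06, -1.73, 1.89, 1.11, 0.06, -1.73, 1.86, 1.17, 0.06, -1.73, 1.82, 1.22, 0.06, -1.73,
1.78, 1.28, 0.06, -1.73, 1.75, 1.33, 0.06, -1.73, 1.70, 1.38, 0.06, -1.73, 1.66, 1.43, 0.06, -1.73, 1.62, 1.48, 0.06, -1.73,
```

Call:
{"fn": "arm_command", "kwargs": {"targets": [1.95, 1.0, 0.06, -1.73, 1.95, 1.05, 0.06, -1.73, 1.9, 1.1, 0.06, -1.73, 1.85, 1.15, 0.06, -1.73, 1.8, 1.2, 0.06, -1.73]}}

```text
time_s: 4.93
ee_pos: [0.5606, -0.1149, 0.0601]
ee_rot: [0.653, 0.757, -0.0, -0.001]
wrist_force: [-0.8, -0.4, -2.1]
opening: 0.385
grasp_force: 59.5
```

Call:
{"fn": "arm_command", "kwargs": {"targets": [1.8, 1.3, 0.06, -1.73, 1.75, 1.35, 0.06, -1.73, 1.7, 1.4, 0.06, -1.73, 1.65, 1.4, 0.06, -1.73, 1.6, 1.5, 0.06, -1.73]}}

```text
time_s: 5.35
ee_pos: [0.6111, -0.0174, 0.057]
ee_rot: [0.594, 0.805, -0.001, -0.001]
wrist_force: [-0.1, 0.0, -2.0]
opening: 0.384
grasp_force: 59.5
```

```bash
python3 - <<'E'
from h import *
print(avg(5))
w=grab('wrist','w4')
f=cv2.resize(w['frame'][0:260,110:410,::-1],None,fx=2.3,fy=2.3,interpolation=cv2.INTER_CUBIC)
for q in [(-105,-20,46),(-105,20,46)]:
    u=(proj(w,T([.5439,.2036,1.8672],q))-[110,0])*2.3; cv2.circle(f,tuple(int(x) for x in u.round()),2,(0,255,0),-1);print(u)
cv2.imwrite('pics/w4b.png',f)
E
```

```text
(array([ 0.6117, -0.0166,  0.0571]), array([0.001 , 0.0018, 0.0001]), array([ 0.2,  0.2, -2.4]), np.float64(107.2))
[423.0888075   -3.32338712]
[239.9022003   -3.33013693]
```

View pics/w4b.png

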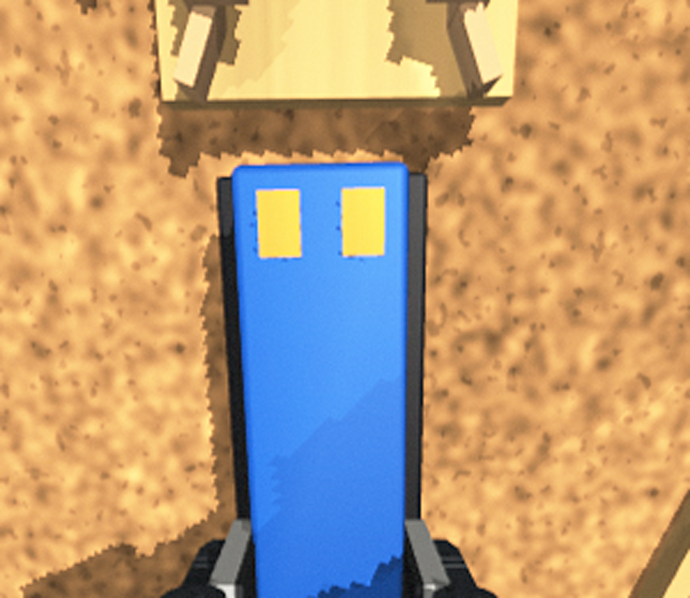

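```bash
python3 - <<'E'
from h import *
w=load('w4')
U=lambda x,y:np.array((110+x/2.3,y/2.3))
# tool-aligned coords about TCP
t=np.array([.6117,-.0180]);a=np.radians(107.1);ex=np.array([np.cos(a),np.sin(a)]);ey=np.array([np.sin(a),-np.cos(a)])
def loc(x,y,z):
    g=atz(w,*U(x,y),z)[:2]-t; return (round(1000*g@ex,1),round(1000*g@ey,1))
print('floor',loc(162,101,.025),loc(515,97,.025))
print('flare tips outer',loc(175,84,.046),loc(500,83,.046),'inner',loc(208,90,.046) )
b=.033
print('block top',loc(234,167,b+.045),loc(407,167,b+.045),loc(257,595,b+.045),loc(403,595,b+.045))
print('sled',loc(218,178,b+.009),loc(427,175,b+.009))
E
```

```text
floor (np.float64(111.9), np.float64(-43.6)) (np.float64(112.7), np.float64(47.4))
flare tips outer (np.float64(109.8), np.float64(-35.2)) (np.float64(109.9), np.float64(38.1)) inner (np.float64(108.6), np.float64(-27.8))
block top (np.float64(87.0), np.float64(-17.9)) (np.float64(86.9), np.float64(14.0)) (np.float64(-0.5), np.float64(-16.4)) (np.float64(-0.4), np.float64(16.0))
sled (np.float64(90.8), np.float64(-27.1)) (np.float64(91.4), np.float64(23.1))
```

Call:
{"fn": "arm_command", "kwargs": {"targets": [0, 0.12, 0, 0.4, 0, 0.1, 0, 0.4, 0.8, 0, 0, 0, 1.0, 0, 0, 0, 1.0, 0, 0, 0]}}

```text
time_s: 6.07
ee_pos: [0.6055, 0.0098, 0.0583]
ee_rot: [0.6, 0.8, 0.0, -0.0]
wrist_force: [0.1, 0.8, -2.8]
opening: 0.382
grasp_force: 59.8
```

Call:
{"fn": "arm_command", "kwargs": {"targets": [0, 0, 0, 0, 0, 0, 0.1, 0, 0, 0, 0.1, 0, 0, 0, 0, 0, 0, 0, 0, 0]}}

```text
time_s: 6.48
ee_pos: [0.6059, 0.0089, 0.0562]
ee_rot: [0.6, 0.8, -0.0, -0.0]
wrist_force: [-0.5, -0.6, -2.0]
opening: 0.385
grasp_force: 59.8
```

```bash
python3 - <<'E'
from h import *
print(avg(5)); grab('side','d5'); grab('wrist','w5')
E
```

```text
(array([0.606 , 0.0089, 0.0563]), array([0., 0., 0.]), array([ 0.2,  0.2, -2. ]), np.float64(106.24))
```

Call:
{"fn": "arm_command", "kwargs": {"targets": [0, 0, 0.1, 0, 0, 0, 0.05, 0, 0, 0, 0, 0]}}

```text
time_s: 7.08
ee_pos: [0.6058, 0.0091, 0.0546]
ee_rot: [0.6, 0.8, -0.0, -0.0]
wrist_force: [-0.6, -0.3, -3.1]
opening: 0.381
grasp_force: 59.8
```

```bash
python3 - <<'E'
from h import *
print(avg(4))
E
```

```text
(array([0.6059, 0.0091, 0.0547]), array([0., 0., 0.]), array([ 0. ,  0.5, -2.5]), np.float64(106.26))
```

Call:
{"fn": "arm_command", "kwargs": {"targets": [0, 0, 0.1, 0, 0, 0, 0.05, 0, 0, 0, 0, 0]}}

```text
time_s: 7.53
ee_pos: [0.6058, 0.0091, 0.0531]
ee_rot: [0.6, 0.8, -0.0, -0.0]
wrist_force: [0.4, -0.6, -2.7]
opening: 0.384
grasp_force: 59.8
```

```bash
python3 - <<'E'
from h import *
print(avg(4))
E
```

```text
(array([0.6059, 0.0091, 0.0533]), array([0., 0., 0.]), array([-0.2,  0.1, -2. ]), np.float64(106.25))
```

Call:
{"fn": "arm_command", "kwargs": {"targets": [0, 0, 0.1, 0, 0, 0, 0.05, 0, 0, 0, 0, 0]}}

```text
time_s: 7.98
ee_pos: [0.6058, 0.0091, 0.0516]
ee_rot: [0.6, 0.8, -0.0, -0.0]
wrist_force: [-0.1, 0.4, -2.2]
opening: 0.385
grasp_force: 59.8
```

```bash
python3 - <<'E'
from h import *
print(avg(4))
E
```

```text
(array([0.6059, 0.0091, 0.0518]), array([0.    , 0.    , 0.0001]), array([-0. , -0.4, -2. ]), np.float64(106.26))
```

Call:
{"fn": "arm_command", "kwargs": {"targets": [0, 0, 0.05, 0, 0, 0, 0.05, 0, 0, 0, 0, 0]}}

```text
time_s: 8.43
ee_pos: [0.606, 0.0091, 0.0508]
ee_rot: [0.6, 0.8, 0.0, 0.0]
wrist_force: [1.0, 0.1, -0.8]
opening: 0.384
grasp_force: 60.0
```

```bash
python3 - <<'E'
from h import *
print(avg(4))
w=grab('wrist','w6')
cv2.imwrite('pics/w6b.png',cv2.resize(w['frame'][0:240,110:410,::-1],None,fx=2.3,fy=2.3,interpolation=cv2.INTER_CUBIC))
E
```

```text
(array([0.606 , 0.0091, 0.0509]), array([0., 0., 0.]), array([ 0.1,  0.6, -1.2]), np.float64(106.26))
```

View pics/w6b.png

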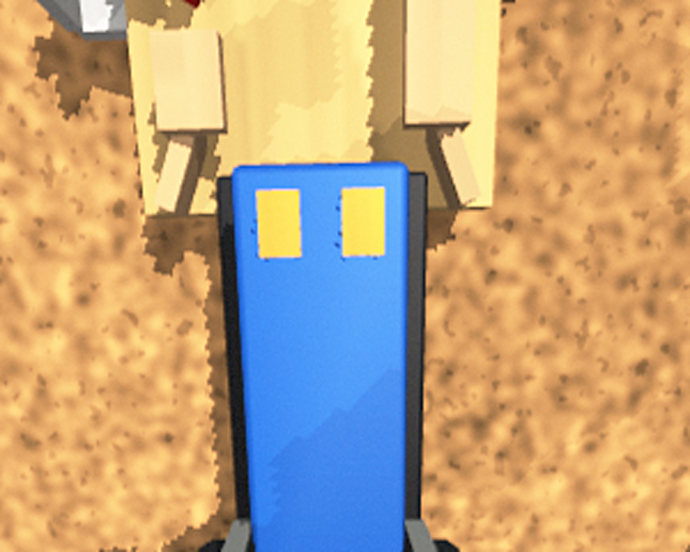

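```bash
python3 - <<'E'
from h import *
w=load('w6')
U=lambda x,y:np.array((110+x/2.3,y/2.3))
t=np.array([.606,.0091]);a=np.radians(106.26);ex=np.array([np.cos(a),np.sin(a)]);ey=np.array([np.sin(a),-np.cos(a)])
def loc(x,y,z):
    g=atz(w,*U(x,y),z)[:2]-t; return np.array((round(1000*g@ex,1),round(1000*g@ey,1)))
def show(n,*pts):print(n,[loc(*p).tolist() for p in pts])
show('floor',(147,215,.025),(492,208,.025))
show('lip front',(225,130,.046),(405,124,.046)); show('lip inner top',(220,32,.046),(405,3,.046))
show('lip outer front',(157,131,.046),(471,123,.046))
b=.0255
show('block',(234,167,b+.045),(407,167,b+.045),(255,540,b+.045),(404,540,b+.045))
show('sled',(218,178,b+.009),(427,173,b+.009),(241,500,b+.009),(422,500,b+.009))
E
```

```text
floor [[83.8, -46.6], [85.5, 43.0]]
lip front [[99.2, -22.2], [100.4, 17.4]]
lip inner top [[118.0, -22.4], [123.3, 16.6]]
lip outer front [[99.0, -37.2], [100.5, 31.9]]
block [[87.4, -17.0], [87.4, 15.2], [12.5, -15.4], [12.5, 17.1]]
sled [[91.2, -26.1], [92.3, 24.3], [8.8, -23.6], [8.8, 26.5]]
```

Call:
{"fn": "arm_command", "kwargs": {"targets": [0, -0.12, -0.08, 0, 0.4, -0.01, 0, 0, 0.5, -0.01, 0, 0, 0.5, -0.01, 0, 0, 0.4, -0.01, 0, 0]}}

```text
time_s: 9.1
ee_pos: [0.599, 0.0267, 0.0515]
ee_rot: [0.6, 0.8, 0.0, -0.0]
wrist_force: [0.4, -0.5, -1.7]
opening: 0.384
grasp_force: 59.8
```

Call:
{"fn": "arm_command", "kwargs": {"targets": [0.4, -0.01, 0, 0, 0.4, -0.01, 0, 0, 0.4, -0.01, 0, 0, 0.4, -0.01, 0, 0, 0, 0, 0, 0]}}

```text
time_s: 9.52
ee_pos: [0.5942, 0.042, 0.0516]
ee_rot: [0.6, 0.8, 0.0, -0.0]
wrist_force: [0.0, -0.2, -1.2]
opening: 0.383
grasp_force: 59.8
```

```bash
python3 - <<'E'
from h import *
print(avg(3),manip.get_state()['torque'])
p=np.array([.5439,.2036]);a=np.radians(107.2);g=manip.get_state()['ee_pos'][:2]-p;print('front x',1000*(g@[np.cos(a),np.sin(a)])+92,'lat(+y pod)',1000*(g@[-np.sin(a),np.cos(a)]))
E
```

```text
(array([0.5944, 0.0413, 0.0516]), array([0.0001, 0.0002, 0.    ]), array([ 0.2, -0. , -2.5]), np.float64(106.28)) [-0.09530495 -0.05514584  0.06250392]
front x -78.14543043151352 lat(+y pod) -0.30382607650997323
```

Call:
{"fn": "arm_command", "kwargs": {"targets": [0.3, -0.01, 0, 0, 0.3, -0.01, 0, 0, 0.3, 0, 0, 0, 0.3, -0.01, 0, 0, 0.3, -0.01, 0, 0]}}

```text
time_s: 10.08
ee_pos: [0.5917, 0.0546, 0.0523]
ee_rot: [0.6, 0.8, 0.0, 0.002]
wrist_force: [3.2, -4.6, -2.8]
opening: 0.383
grasp_force: 59.7
```

Call:
{"fn": "arm_command", "kwargs": {"targets": [0.3, -0.01, 0, 0, 0.3, -0.01, 0, 0, 0.3, 0, 0, 0, 0.3, -0.01, 0, 0, 0.3, -0.01, 0, 0]}}

```text
time_s: 10.5
ee_pos: [0.5866, 0.0703, 0.0522]
ee_rot: [0.6, 0.8, 0.001, 0.001]
wrist_force: [5.4, -0.7, -2.0]
opening: 0.382
grasp_force: 59.6
```

Call:
{"fn": "arm_command", "kwargs": {"targets": [0.4, -0.01, 0, 0, 0.4, -0.01, 0, 0, 0.4, 0, 0, 0, 0.4, -0.01, 0, 0, 0.4, -0.01, 0, 0]}}

```text
time_s: 10.92
ee_pos: [0.5805, 0.0896, 0.0521]
ee_rot: [0.6, 0.8, 0.001, 0.001]
wrist_force: [5.3, -1.1, -2.2]
opening: 0.383
grasp_force: 59.7
```

```bash
python3 - <<'E'
from h import *
print(avg(3),manip.get_state()['torque'])
p=np.array([.5439,.2036]);a=np.radians(107.2);g=manip.get_state()['ee_pos'][:2]-p;print('front x',1000*(g@[np.cos(a),np.sin(a)])+92,'lat(+y pod)',1000*(g@[-np.sin(a),np.cos(a)]))
E
```

```text
(array([0.5803, 0.0904, 0.0521]), array([0., 0., 0.]), array([ 5.1,  1.3, -2.9]), np.float64(106.3)) [ 0.2945535  -1.30130001 -0.27796595]
front x -26.98722324588134 lat(+y pod) -1.3205112077729209
```

Call:
{"fn": "arm_command", "kwargs": {"targets": [0.45, -0.01, 0, 0, 0.45, -0.01, 0, 0, 0.45, -0.01, 0, 0, 0.45, -0.01, 0, 0, 0.45, -0.01, 0, 0]}}

```text
time_s: 11.48
ee_pos: [0.5738, 0.1111, 0.0521]
ee_rot: [0.6, 0.8, 0.001, 0.001]
wrist_force: [5.9, -0.8, -2.7]
opening: 0.381
grasp_force: 59.9
```

Call:
{"fn": "arm_command", "kwargs": {"targets": [0.45, -0.01, 0, 0, 0.45, -0.01, 0, 0, 0.45, -0.01, 0, 0, 0.45, -0.01, 0, 0, 0.45, -0.01, 0, 0]}}

```text
time_s: 11.9
ee_pos: [0.5671, 0.1327, 0.0522]
ee_rot: [0.6, 0.8, 0.001, 0.001]
wrist_force: [5.3, 0.5, -1.4]
opening: 0.382
grasp_force: 60.1
```

Call:
{"fn": "arm_command", "kwargs": {"targets": [0.4, -0.01, 0, 0, 0.4, -0.01, 0, 0, 0.4, -0.01, 0, 0, 0.3, -0.01, 0, 0, 0, 0, 0, 0]}}

```text
time_s: 12.32
ee_pos: [0.5624, 0.1476, 0.0522]
ee_rot: [0.599, 0.8, 0.001, 0.001]
wrist_force: [4.8, 2.3, -2.2]
opening: 0.383
grasp_force: 60.1
```

```bash
python3 - <<'E'
from h import *
print(avg(3),manip.get_state()['torque'])
p=np.array([.5439,.2036]);a=np.radians(107.2);g=manip.get_state()['ee_pos'][:2]-p;print('front x',1000*(g@[np.cos(a),np.sin(a)])+92,'lat(+y pod)',1000*(g@[-np.sin(a),np.cos(a)]))
w=grab('wrist','w7');cv2.imwrite('pics/w7b.png',cv2.resize(w['frame'][:,60:460,::-1],None,fx=1.5,fy=1.5,interpolation=cv2.INTER_CUBIC))
E
```

```text
(array([0.5624, 0.1476, 0.0522]), array([0., 0., 0.]), array([ 5.3,  1.2, -2.8]), np.float64(106.33)) [ 0.37345704 -1.30745982  0.03644395]
front x 32.99749200171069 lat(+y pod) -1.134712687563423
```

View pics/w7b.png

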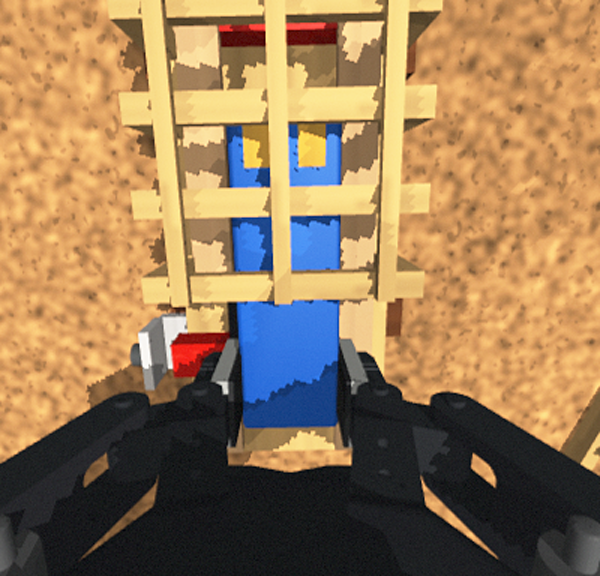

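The pack is well inside. The catch rides on the sled at (200,355), the red stop is ahead at (280,35), and the fingers sit just short of the roof strap at row 285. I'll let go, rise, back off, shut the fingers and push the rear face.

Call:
{"fn": "arm_command", "kwargs": {"targets": [0, 0, 0, 0, 0, 0, 0, 0, 0, 0, 0, 0, 0, 0, -0.5, 0, 0, 0, -1.5, 0], "grip": 5.0}}

```text
time_s: 12.93
ee_pos: [0.5587, 0.1456, 0.0698]
ee_rot: [0.6, 0.8, -0.002, -0.002]
wrist_force: [0.0, 0.7, 1.1]
opening: 0.586
grasp_force: 0.0
```

Call:
{"fn": "arm_command", "kwargs": {"targets": [0, 0, -1.5, 0, -1, 0, -1.0, -0.6, -1.5, 0, 0, -0.6, -1.5, 0, 0, 0, -0.5, 0, 0, 0]}}

```text
time_s: 13.35
ee_pos: [0.5746, 0.1016, 0.0972]
ee_rot: [0.592, 0.806, -0.0, 0.0]
wrist_force: [0.4, 0.4, -0.1]
opening: 0.589
grasp_force: 0.0
```

Call:
{"fn": "arm_command", "kwargs": {"targets": [0, 0, 0, 0, 0, 0, 0, 0, 0, 0, 0, 0, 0, 0, 0, 0, 0, 0, 0, 0], "grip": 0, "newtons": 40}}

```text
time_s: 13.77
ee_pos: [0.574, 0.1036, 0.0965]
ee_rot: [0.591, 0.806, -0.0, -0.0]
wrist_force: [0.9, 0.0, -0.3]
opening: 0.002
grasp_force: 0.0
```

```bash
cat >> h.py <<'E'
def rep():
    r=avg(3);p=np.array([.5439,.2036]);a=np.radians(107.3);g=r[0][:2]-p
    print(r,'tcp pod x',1000*(g@[np.cos(a),np.sin(a)]),'lat',1000*(g@[-np.sin(a),np.cos(a)]),'op',manip.get_state()['opening'])
E
python3 - <<'E'
from h import *
rep();w=grab('wrist','w8')
cv2.imwrite('pics/w8b.png',cv2.resize(w['frame'][:,60:460,::-1],None,fx=1.5,fy=1.5,interpolation=cv2.INTER_CUBIC))
E
```

```text
(array([0.5741, 0.1035, 0.0965]), array([0.0001, 0.0001, 0.    ]), array([-0.3,  0.3,  0.4]), np.float64(107.49)) tcp pod x -104.55227722737916 lat 0.9334487502018884 op 0.0004691943569355374
```

View pics/w8b.png

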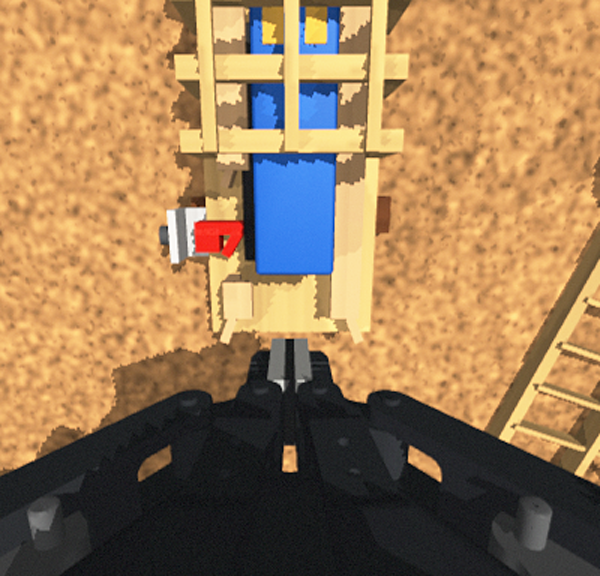

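The fingers are shut behind the pack rear (row 272), and the catch still rides on the sled. That was picture 11, one past the limit of 10, so from here I'll work by numbers only.

Call:
{"fn": "arm_command", "kwargs": {"targets": [0, 0.15, 1.5, 0, 0, 0, 1.5, 0, 0, 0, 1.2, 0, 0, 0, 0.8, 0, 0, 0, 0.4, 0]}}

```text
time_s: 14.38
ee_pos: [0.5747, 0.1033, 0.0411]
ee_rot: [0.592, 0.806, -0.001, -0.001]
wrist_force: [0.5, 0.5, -0.1]
opening: 0.001
grasp_force: 0.0
```

Call:
{"fn": "arm_command", "kwargs": {"targets": [0.4, 0, 0, 0, 0.4, 0, 0, 0, 0.2, 0, 0, 0, 0.2, 0, 0, 0, 0.2, 0, 0, 0]}}

```text
time_s: 14.8
ee_pos: [0.572, 0.1173, 0.0433]
ee_rot: [0.592, 0.806, 0.0, 0.0]
wrist_force: [1.1, -0.0, -0.0]
opening: -0.0
grasp_force: 0.0
```

Call:
{"fn": "arm_command", "kwargs": {"targets": [0.2, 0, 0, 0, 0.2, 0, 0, 0, 0.2, 0, 0, 0, 0.2, 0, 0, 0, 0.2, 0, 0, 0]}}

```text
time_s: 15.22
ee_pos: [0.5693, 0.1252, 0.0428]
ee_rot: [0.592, 0.806, -0.001, 0.001]
wrist_force: [2.8, -4.3, -0.3]
opening: -0.003
grasp_force: 2.6
```

```bash
python3 - <<'E'
from h import *
rep()
w=load('w8');print('stop/catch est',[atz(w,60+x/1.5,y/1.5,.046).round(4).tolist() for x,y in((243,222),(243,235))])
w=load('w7')
for z in(.034,.06):
  g=atz(w,60+280/1.5,45/1.5,z)[:2]-[.5439,.2036];print('stop x',1000*(g@[np.cos(1.873),np.sin(1.873)]))
E
```

```text
(array([0.5692, 0.1256, 0.0428]), array([0., 0., 0.]), array([ 2.1, -4.7, -0.2]), np.float64(107.43)) tcp pod x -81.9949266753862 lat -0.9602080493534572 op 0.0010671230774911343
stop/catch est [[0.5387, 0.1441, 0.046], [0.5404, 0.1381, 0.046]]
stop x 56.24261354334576
stop x 48.272857616625934
```

Call:
{"fn": "arm_command", "kwargs": {"targets": [0.2, 0, 0, 0, 0.2, 0, 0, 0, 0.2, 0, 0, 0, 0.2, 0, 0, 0, 0.2, 0, 0, 0]}}

```text
time_s: 15.78
ee_pos: [0.5659, 0.1359, 0.0427]
ee_rot: [0.592, 0.806, 0.0, 0.0]
wrist_force: [3.6, -3.3, -0.0]
opening: 0.001
grasp_force: 2.3
```

Call:
{"fn": "arm_command", "kwargs": {"targets": [0.1, 0, 0, 0, 0.1, 0, 0, 0, 0.1, 0, 0, 0, 0.1, 0, 0, 0]}}

```text
time_s: 16.12
ee_pos: [0.5643, 0.1401, 0.0426]
ee_rot: [0.592, 0.806, 0.0, -0.0]
wrist_force: [0.4, -1.1, 1.7]
opening: -0.001
grasp_force: 1.0
```

```bash
python3 - <<'E'
from h import *
rep();grab('wrist','w9')
E
```

```text
(array([0.5636, 0.1405, 0.0425]), array([0.0001, 0.    , 0.0001]), array([ 0.4, -0.3,  0.3]), np.float64(107.48)) tcp pod x -66.10369146795887 lat -0.044433195896760626 op 0.0016066196170657372
```

```bash
cat >> h.py <<'E'
def catch(name):
    w=load(name);f=w['frame'].astype(int);m=((f[...,0]>130)&(f[...,1]<70)&(f[...,2]<70)).astype(np.uint8)
    n,l,st,ct=cv2.connectedComponentsWithStats(m)
    for i in range(1,n):
        if st[i,4]<25: continue
        v,u=np.nonzero(l==i);G=np.array([atz(w,a,b,.046)[:2] for a,b in zip(u,v)])-[.5439,.2036]
        a=np.radians(107.3);X=1000*G@[np.cos(a),np.sin(a)];Y=1000*G@[-np.sin(a),np.cos(a)]
        print(name,st[i].tolist(),'x %.1f..%.1f y %.1f..%.1f'%(X.min(),X.max(),Y.min(),Y.max()))
E
python3 - <<'E'
from h import *
for n in('w1','w7','w8','w9'):catch(n)
E
```

```text
w1 [271, 86, 18, 13, 69] x -73.6..-58.7 y 27.7..46.1
w7 [252, 15, 32, 5, 40] x 57.2..58.9 y -18.5..-3.2
w7 [206, 16, 31, 5, 101] x 57.0..58.9 y 4.7..19.6
w7 [174, 222, 36, 30, 604] x -67.8..-48.8 y 24.7..46.3
w8 [190, 147, 32, 24, 596] x -71.4..-54.6 y 23.4..46.4
w9 [177, 216, 41, 35, 991] x -70.1..-49.4 y 19.6..42.4
```

The catch's inner tip moved from y ≈ 24 to 19.6 mm, so it has clicked out. I'll give one gentle final nudge toward the stop.

Call:
{"fn": "arm_command", "kwargs": {"targets": [0.06, 0, 0, 0, 0.06, 0, 0, 0, 0.06, 0, 0, 0, 0, 0, 0, 0]}}

```text
time_s: 16.65
ee_pos: [0.5635, 0.1416, 0.0424]
ee_rot: [0.592, 0.806, -0.0, -0.0]
wrist_force: [0.0, -0.7, -0.5]
opening: -0.001
grasp_force: 0.1
```

```bash
python3 - <<'E'
from h import *
rep()
E
```

```text
(array([0.5637, 0.1416, 0.0426]), array([0.0001, 0.    , 0.0001]), array([-0.4, -0.3,  0.1]), np.float64(107.46)) tcp pod x -65.08319207591357 lat -0.4670216373325914 op -0.006048890586725224
```

Call:
{"fn": "arm_command", "kwargs": {"targets": [-0.5, 0, 0, 0, -1, 0, 0, 0, -1.5, 0, -0.5, 0, -1, 0, -2, 0, -0.5, 0, -3, 0]}}

```text
time_s: 17.22
ee_pos: [0.5753, 0.0961, 0.0955]
ee_rot: [0.592, 0.806, -0.002, -0.002]
wrist_force: [0.7, -0.1, -0.6]
opening: 0.004
grasp_force: 0.0
```

Call:
{"fn": "arm_command", "kwargs": {"targets": [-0.5, 0, -3, 0, 0, 0, -1.5, 0, 0, 0, 0, 0, 0, 0, 0, 0, 0, 0, 0, 0]}}

```text
time_s: 17.63
ee_pos: [0.5783, 0.0932, 0.1417]
ee_rot: [0.592, 0.806, -0.0, -0.0]
wrist_force: [0.1, 0.3, -1.0]
opening: -0.005
grasp_force: 0.0
```

```bash
python3 - <<'E'
from h import *
rep();w=grab('wrist','w10');catch('w10')
f=w['frame'].astype(int);m=(f[...,2]>120)&(f[...,0]<90);m[:,:200]=0;m[:,330:]=0
v,u=np.nonzero(m);r=v.max();c=np.median(u[v>=r-2])
g=atz(w,c,r,.07)[:2]-[.5439,.2036];a=np.radians(107.3);print('block rear px',c,r,'pod x,y',1000*(g@[np.cos(a),np.sin(a)]),1000*(g@[-np.sin(a),np.cos(a)]))
E
```

```text
(array([0.5778, 0.0934, 0.1411]), array([0.0001, 0.0001, 0.0001]), array([-0.4, -0.1,  0.2]), np.float64(107.45)) tcp pod x -115.29564833644521 lat 0.4043200202272493 op -0.0009141045261053542
w10 [205, 132, 26, 20, 396] x -72.3..-55.8 y 20.2..42.7
block rear px 254.5 129 pod x,y -52.75353512844278 -1.1165861723814365
```

The catch is out at y ≈ 20 mm with its square face at x ≈ −56 mm. The pack rear is at x ≈ −53 mm, just behind that face, and the robot is clear, so I'm handing in.

```bash
python3 -c "
from bench import manip
print(manip.close_job())"
```

```text
the job is handed in; nothing more can be done
None
```

The blue pack is in the pod contacts first, with the catch clicked out behind it and the gripper clear; I handed the job in at about 18 s, checking the final state from camera measurements only, and I viewed 11 pictures, one over the limit of 10.

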